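Ruler flush along a coin holder on the sloped stand

ROBOT

A 6-joint arm with a two-finger parallel gripper is mounted at the origin on the work surface. World frame = base frame: x ahead of the robot, y to its left, z up, the work surface at z = 0. Lengths are in m, angles in rad, forces in N, time in s.
With the tool pointing down it reaches from about 0.3 to 0.775 m from the base axis. Payload 14.6 kg.
Tool frame: the origin (TCP) lies at the very end of the fingers, on their centre line; the grasp point (between the pads) lies 19 mm behind it; z points along the fingers, y is the line along which they close (so a half turn about z gives the same grasp; the last joint's range is limited). The gripper opens to 94 mm and grips with 3 to 60 N. Pads are 16 mm wide; open, the fingers measure 119 mm over their backs; the gripper's body (75 mm by 177 mm) begins 78 mm behind the grasp point.
Start: joints at [-1.278, 0.3, 1.521, -0, 1.321, -0.067], TCP at [0.194, -0.515, 0.205] pointing down, gripper open.
Joint ranges: [-3.03, 3.03], [-0.79, 2.21], [0.23, 2.52], [-1.04, 4.18], [0, 3.07], [-2.55, 2.55]. Speed limits (rad/s): [2.22, 2.22, 2.57, 3.14, 3.14, 3.14].

INTERFACE

Orientations are given as [roll, pitch, yaw] about the fixed x, y, z axes, in that order (R = Rz(yaw) Ry(pitch) Rx(roll)).
In Python, from station import ctrl gives the robot as it stands. The module is installed in compiled form; this text tells all that it offers.
- The arm moves only by the tool step_arm, never from a script. Its argument "deltas" is a list of rows, each an object with "dp": the shift along the tool's x, y, z scaled (see below), a list of three; "twist": the turn about the tool's z scaled (see below). In form: [{"dp": [tx, ty, tz], "twist": twist}, ...]. A call has 1 to 12 rows; each row shifts and turns the commanded pose from where the row before left it, along the tool's axes as they then stand; what a row does not reach is not made up. The controller multiplies each number of a shift by 0.04 m and each number of a turn by 4 degrees. A row lasts 1/10 s, in which the tool goes at most 50 mm and 8.59 degrees, less where a joint would pass 70% of its speed; a pose out of reach is approached as far as the arm can. A call with a number of a shift or a turn outside -1 to 1 is refused whole. A call with a gripper value outside its range is refused whole. "gripper" is the opening, from -1 (shut) to 1 (fully open), set as the call begins (left out, the last holds). The fingers move at their own pace and stop on an object; "squeeze" is the grip in N (left out, the last holds). Time passes only in rows, so rows that do not move let the fingers close. It gives the time, the measured TCP pose, the force, the opening and the grip force at its end, in the units of the state.
- ctrl.get_obs(): the state, without advancing time (a new reading comes with each control period).
- ctrl.camera(name): name is "side" or "top"; returns (picture, depth): 384x512x3 uint8, red, green, blue; 384x512 float32, m along the optical axis (not along the pixel's ray), 0 where there is no reading.
- ctrl.get_calibration(name): a dict with "fx", "fy", "cx", "cy" (pixels), "world_to_cam" (4x4, takes a point from world to camera coordinates). Camera axes: x right, y down, z forward; pixel columns grow to the right and rows downward; lengths in m; the calibration is good to about 2 mm. A picture is of the moment at which its call begins. get_calibration takes no time and is no camera call.
- ctrl.hand_in(): hands the job in; it is judged then, once.
Trained networks look in the newest picture that a camera, given by its name, has taken for a name from the list of things; names that differ only in an ending like _2 or _b are one class to them, and where a whole thing is asked for, a point or a joint stands for the part that bears it (a point fixed in the world has none). Each returns a list of dicts, best first, with "conf" (0 to 1); they miss things now and then, are a little off and sometimes report something else, mostly with a low value. They report only what shows in the picture. A call takes as long as a camera call. They do not tell look-alikes from the thing itself.
- ctrl.spot_in(camera, label): "rect" ([left, top, right, bottom] as shares, 0 to 1, of the picture: columns of its width, rows of its height, round what is visible of it).
- ctrl.cut_out(camera, label): "pixels" (384x512 bool, what is visible of it) and "rect" ([left, top, right, bottom] as shares, 0 to 1, of the picture: columns of its width, rows of its height, round what is visible of it).
The state is a dict: "time_s": time; "qpos": joint angles; "joint_vel": joint speeds; "tau": joint torques, N m; "ee_pos": TCP position; "eef_rot": TCP orientation; "force": force on the tool from outside, world axes, zero at the start; "moment": the same for the moment, N m; "grip_width": finger opening in m; "grip_force": force on a finger pad.
Only numpy, scipy, OpenCV 4.12 (cv2) and the standard library are available. Lean on these libraries where they do the work, as an engineer would, in place of code of your own. Each camera call takes 0.05 s, during which the arm holds its last target. There are 200 camera calls.

TASK

Set the oblong coin holder up for measuring: lay it on the sloped face of the ivory coin stand near the middle, long way up the slope, its short edge squarely home against the ledge, and let go of it. Then lay the steel ruler flat across the slope with its long edge flush along the holder's upper short edge, reaching past the holder on both sides. Set both down gently without dropping them or pressing hard, and leave the other things where they are, without knocking the magnifier that hangs over the stand.

Things in the scene. Friction and masses are not known exactly. Their poses are not given: they have to be found in the camera images.
- stand_face: The ivory resin coin stand's face, 30 degrees from level, falling towards the robot (240 mm wide, 165 mm up the slope, fixed). Origin: middle of the line where the face meets the ledge; x up the slope, y to the left along the ledge, z out of the face. The ledge lies at x = -14 to 0 mm, 200 mm wide, and rises 10 mm above the face.
- stand: Base of the same stand, 240 mm wide, about 170 mm deep, top rear edge 109 mm high. Fixed. Origin: underside centre; x away from the robot at yaw 0, z up.
- slab: The oblong coin holder: flat black plastic, 72 mm (x) by 56 mm (y) by 12 mm thick, a copper coin showing on top; lies flat on the shelf. Origin: centre of the underside, z up. Both short edges are alike. 70 g.
- ruler: Polished steel ruler with a finger bar: blade 200 mm (x) by 44 mm (y) by 4 mm, and on it along the middle a bar 110 mm (x) by 12 mm (y) rising from 4 to 26 mm above the underside, for gripping. Origin: centre of the blade's underside, z up through the bar. Both long edges are alike. 160 g.
- jar: Bystander: green glass jar with cork, 56 mm diameter, 116 mm high, close beside the ruler. Origin: underside centre.
- pencil_box: Bystander: red lacquer pencil box 132 mm (x) by 44 mm (y) by 31 mm high, close to a short edge of the oblong holder. Origin: underside centre.
- square_holder: Bystander: square black coin holder 50 by 50 by 6 mm, smaller than the oblong one. Origin: underside centre.
- coin_pile: Bystander: pile of coins, 32 mm diameter, 27 mm high. Origin: underside centre.
- coin_tray: Bystander: open dark wood tray of coins, 90 by 110 by 16 mm, beside the back of the stand. Origin: underside centre.
- capsule: Bystander: round white coin capsule, 60 mm diameter, 9 mm high. Origin: underside centre.
- loupe_stand: Fixed brass magnifier stand just behind the coin stand: base 80 mm diameter, post 222 mm high; a level lens 60 mm diameter, 8 mm thick, hangs over the upper part of the slope at 211 to 219 mm height, its centre 78 mm from the post along -x (towards the robot), so there is little room above the upper slope. Origin: underside centre of the base; z up.
Things that resemble listed ones, but are neither listed nor needed, are in the scene too. Leave any yellow look-alike of the slab alone.

How it is judged:
By the outcome, as a careful person would: the job done as asked, in the order asked, and still so for the second after the job is handed in, with the robot touching nothing.
It also fails if it takes over 61 s, if anything falls off the work surface, if the arm or the gripper's body presses on something with over 40 N, if the wrist force passes 120 N, or if a joint passes its speed limit or range.

## Working session

There is one attempt and no reset: what is moved stays moved. The work goes in short steps, Python scripts to look and compute and a tool call to move; the robot and the scene stay as the last step left them, time stands still between calls to the robot, and variables do not carry over. Pictures are saved under pics/ and viewed, at most 10 in all, crops included, and the job is handed in when it is done.

Besides the shell and the picture viewer there is one more tool, called after ">>>" as name([rows], argument=value, ...), one row to a line, values as JSON. step_arm: Moves the arm, as the interface text tells. Its arguments: {"type":"object","properties":{"deltas":{"type":"array"},"gripper":{"type":"number"},"squeeze":{"type":"number"}},"required":["deltas"]}

```bash
mkdir -p pics
cat > h.py <<'E'
import numpy as np, cv2
from station import ctrl
def shot(n):
    p,d=ctrl.camera(n); return p,d
def cloud(n,d):
    c=ctrl.get_calibration(n); v,u=np.indices(d.shape)
    P=np.stack([(u-c['cx'])/c['fx']*d,(v-c['cy'])/c['fy']*d,d,np.ones_like(d)],-1)
    W=P@np.linalg.inv(np.array(c['world_to_cam'])).T
    W=W[...,:3]; W[d<=0]=np.nan; return W
def proj(n,X):
    c=ctrl.get_calibration(n); q=np.array(c['world_to_cam'])@np.append(X,1)
    return c['fx']*q[0]/q[2]+c['cx'],c['fy']*q[1]/q[2]+c['cy']
E
python3 - <<'E'
from h import *
ims=[]
for n in ("side","top"):
    p,d=shot(n); np.savez(f"pics/{n}0.npz",p=p,d=d)
    cv2.imwrite(f"pics/{n}0.png",cv2.resize(p[...,::-1],(768,576)))
    c=ctrl.get_calibration(n); print(n,c['fx'],np.round(np.linalg.inv(np.array(c['world_to_cam'])),3).tolist())
    W=cloud(n,d)
    for l in ["slab","ruler","stand_face","stand","jar","pencil_box","square_holder","coin_pile","coin_tray","capsule","loupe_stand"]:
        for r in ctrl.cut_out(n,l)[:4]:
            m=r["pixels"]; q=W[m]; v,u=np.nonzero(m)
            print(l,round(r["conf"],2),"px",int(u.mean()),int(v.mean()),"xyz",np.round(np.nanmedian(q,0),3),np.round(np.nanpercentile(q,2,axis=0),3),np.round(np.nanpercentile(q,98,axis=0),3))
print(ctrl.get_obs())
E
```

```text
side 377.8881831743967 [[-0.969, -0.13, 0.212, 0.325], [-0.249, 0.494, -0.833, 0.89], [0.004, -0.86, -0.511, 0.616], [0.0, 0.0, 0.0, 1.0]]
slab 0.74 px 266 158 xyz [ 0.564 -0.306  0.013] [ 0.527 -0.342  0.002] [ 0.601 -0.279  0.016]
slab 0.57 px 331 156 xyz [ 0.338 -0.39   0.013] [ 0.301 -0.442  0.001] [ 0.375 -0.368  0.016]
slab 0.53 px 300 148 xyz [ 0.454 -0.427  0.013] [ 0.425 -0.481  0.001] [ 0.486 -0.4    0.017]
slab 0.5 px 304 161 xyz [ 0.427 -0.319  0.014] [ 0.4   -0.351  0.007] [ 0.454 -0.293  0.016]
ruler 0.86 px 249 305 xyz [0.454 0.364 0.006] [0.408 0.256 0.003] [0.513 0.432 0.028]
stand_face 0.81 px 238 186 xyz [ 0.583 -0.005  0.065] [ 0.504 -0.144  0.027] [0.658 0.09  0.108]
stand 0.78 px 234 192 xyz [0.59  0.025 0.053] [ 0.503 -0.146  0.004] [0.662 0.092 0.108]
jar 0.88 px 213 266 xyz [0.542 0.331 0.07 ] [0.521 0.301 0.002] [0.573 0.341 0.118]
jar 0.41 px 301 171 xyz [ 0.425 -0.214  0.027] [ 0.363 -0.297  0.002] [ 0.489 -0.207  0.034]
pencil_box 0.7 px 302 171 xyz [ 0.423 -0.214  0.03 ] [ 0.365 -0.251  0.004] [ 0.486 -0.207  0.034]
pencil_box 0.32 px 213 266 xyz [0.542 
[... 2235 characters left out ...]
.007] [ 0.459 -0.282  0.018]
{'time_s': 1.2, 'qpos': array([-1.27757418e+00,  2.99899149e-01,  1.52099658e+00,  8.20723772e-06,
        1.32069189e+00, -6.66350991e-02]), 'joint_vel': array([-0.00085333, -0.00121929, -0.00032974,  0.0006175 , -0.00027316,
       -0.00021538]), 'tau': array([-2.85187249e-03, -5.31673658e+01, -3.52913618e+01,  7.07060681e-02,
        2.12938164e-02, -2.43835774e-05]), 'ee_pos': array([ 0.19365681, -0.51477222,  0.2054475 ]), 'eef_rot': array([ 3.14158710e+00, -7.59874391e-06,  3.59855214e-01]), 'force': array([-0.55567328,  0.56085571, -0.35446245]), 'moment': array([ 0.03927942, -0.03240198,  0.02013462]), 'grip_force': 0.0, 'grip_width': 0.09438206082053546}
```

View pics/top0.png

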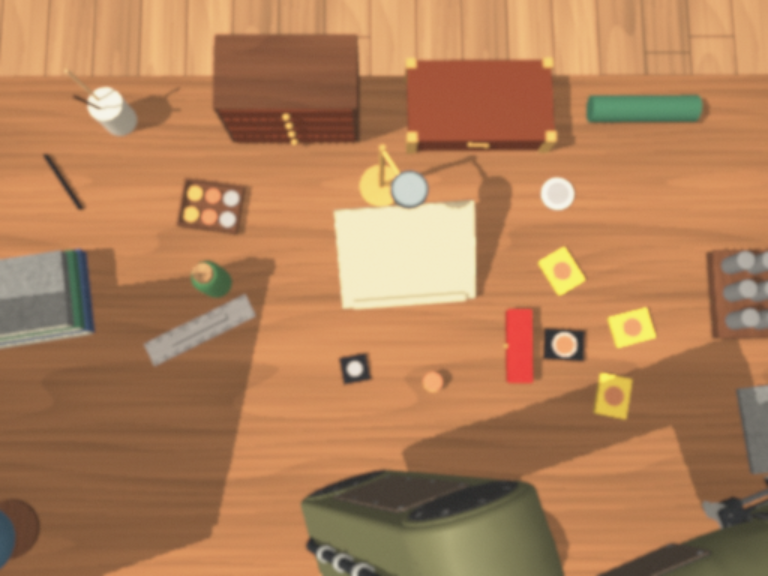

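View pics/side0.png

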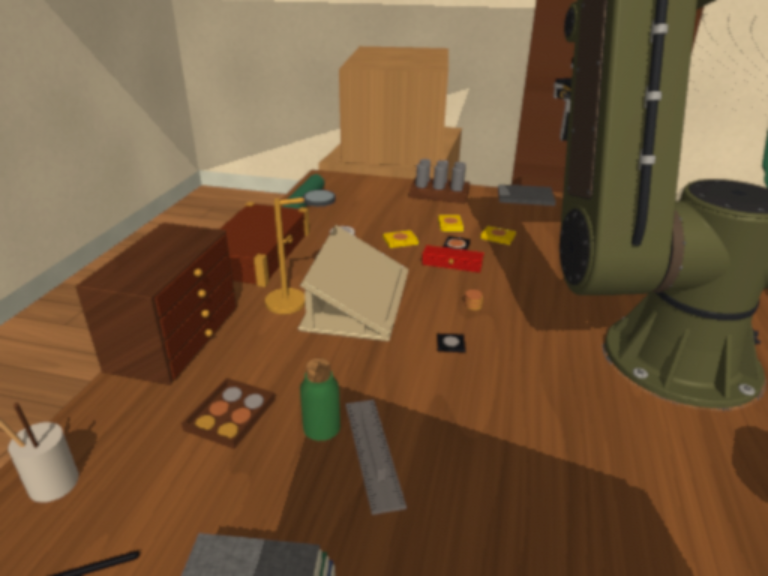

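```bash
cat > m.py <<'E'
from h import *
np.set_printoptions(suppress=True,precision=4)
def rect(q):
    r=cv2.minAreaRect((q[:,:2]*1000).astype(np.float32)); (cx,cy),(w,h),a=r
    if w<h: w,h,a=h,w,a+90
    return np.round([cx,cy,w,h,(a+90)%180-90],1)
def best(n,l,near):
    W=cloud(n,D[n]); R=ctrl.cut_out(n,l)
    R=[(np.linalg.norm(np.nanmedian(W[r["pixels"]],0)[:2]-near),r) for r in R]
    m=min(R,key=lambda t:t[0])[1]["pixels"]; q=W[m]; return q[~np.isnan(q[:,0])],m
D={}
E
python3 - <<'E'
from m import *
P={}
for n in ("side","top"): P[n],D[n]=shot(n)
for n in ("side","top"):
    q,m=best(n,"slab",[.431,-.318]); t=q[(q[:,2]>.007)]
    print(n,"slab",len(t),rect(t),np.median(t[:,2]),t[:,:2].mean(0))
    q,m=best(n,"ruler",[.46,.34]); print(" ruler",len(q),rect(q),np.percentile(q[:,2],[20,50,98]))
    b=q[q[:,2]>.016]; print("  bar",len(b),rect(b), "blade med",rect(q[q[:,2]<.016]))
    q,m=best(n,"jar",[.545,.3]); print(" jar",rect(q[q[:,2]>.03]),rect(q[(q[:,2]>.03)&(q[:,2]<.09)]))
    W=cloud(n,D[n]); V=W.reshape(-1,3); V=V[~np.isnan(V[:,0])]
    L=V[(V[:,2]>.195)&(V[:,2]<.24)&(abs(V[:,0]-.69)<.09)&(abs(V[:,1])<.12)]
    print(" lens",len(L),rect(L),np.median(L[:,2]), L.min(0),L.max(0))
    F=V[(V[:,0]>.53)&(V[:,0]<.63)&(V[:,1]>-.11)&(V[:,1]<.05)&(V[:,2]>.015)&(V[:,2]<.11)]
    for _ in range(4):
        c=F.mean(0); nn=np.linalg.svd(F-c,full_matrices=False)[2][2]; nn*=np.sign(nn[2]); F=F[abs((F-c)@nn)<.004]
    print(" face n",nn,"tilt",np.degrees(np.arccos(nn[2])),"dir",np.degrees(np.arctan2(-nn[1],-nn[0])),"c",c)
    np.savez(f"pics/f{n}.npz",n=nn,c=c,V=V)
    # in face coordinates (yaw from nn): up u, left l
    u=np.array([0,0,1])-nn[2]*nn; u/=np.linalg.norm(u); l=np.cross(nn,u)
    A=(V-c)@np.stack([u,l,nn]).T
    on=A[(abs(A[:,2])<.004)&(abs(A[:,0])<.12)&(abs(A[:,1])<.14)]
    print(" face rect (u,l mm)",rect(on),"u pct",np.percentile(on[:,0],[.5,99.5]))
    led=A[(A[:,2]>.006)&(A[:,2]<.013)&(A[:,0]<-.04)&(A[:,0]>-.13)&(abs(A[:,1])<.13)]; print(" ledge",len(led),rect(led),np.percentile(led[:,0],[2,50,98]))
v,u=map(int,(229,376)); c=P["top"][v-50:v+50,u-60:u+60,::-1]; cv2.imwrite("pics/crop.png",cv2.resize(c,None,fx=5,fy=5,interpolation=2))
E
```

```text
side slab 120 [ 427.8 -322.7   65.1   55.    85.6] 0.013688805548895289 [ 0.4284 -0.3204]
 ruler 1625 [462.7 339.8 206.5  47.6 -64. ] [0.0045 0.0057 0.0286]
  bar 291 [462.8 341.3 113.   12.4 -63.7] blade med [462.7 339.8 206.5  47.6 -64. ]
 jar [545.4 319.3  54.7  44.3  31.2] [545.5 322.6  55.6  39.5  19.2]
 lens 284 [684.1 -21.3 107.6  57.5  12.7] 0.22024080619328062 [ 0.6313 -0.0569  0.1952] [0.7316 0.018  0.2242]
 face n [-0.4999 -0.0334  0.8654] tilt 30.069361671590023 dir 3.8195728244102587 c [ 0.5801 -0.025   0.063 ]
 face rect (u,l mm) [-13.    1.6 274.2 213.8  90. ] u pct [-0.1192  0.0931]
 ledge 189 [-78.5   1.3 211.   56.1 -77.3] [-0.085  -0.0774 -0.0708]
top slab 531 [ 431.8 -317.6   72.    56.1   86.3] 0.011853034220247194 [ 0.4316 -0.3172]
 ruler 1269 [464.3 339.2 202.5  51.3 -64.9] [0.0011 0.0039 0.0279]
  bar 205 [464.  339.3 110.5  12.9 -63.3] blade med [464.3 339.2 202.5  51.3 -64.9]
 jar [549.4 310.4  54.1  54.  -37.6] [549.4 310.4  54.1  54.  -37.6]
 lens 613 [685.9 -25.4 109.5  59.4  13.6] 0.21881538233789422 [ 0.6327 -0.0596  0.1961] [0.7342 0.0146 0.2252]
 face n [-0.5004 -0.0334  0.8652] tilt 30.098940795906685 dir 3.8215800047619863 c [ 0.5813 -0.0296  0.0604]
 face rect (u,l mm) [-11.6  -0.1 277.7 216.6  90. ] u pct [-0.1193  0.0951]
 ledge 418 [-85.7   1.3 249.2  88.5  90. ] [-0.1295 -0.0767 -0.0636]
```

View pics/crop.png

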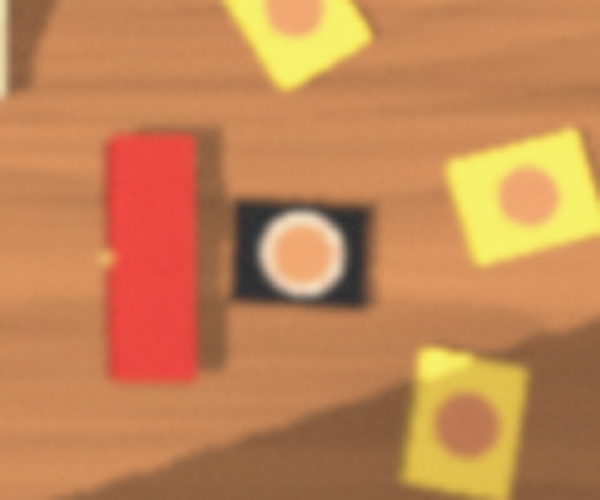

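Candidates for the slab in the top view are the black oblong at (376,229), yellow look-alikes at (374,180), (420,217) and (408,263), and the small black square at (236,245). The crop shows the black 72x56 oblong with a copper coin, its short edge facing the red box, so I choose (376,229).

>>> step_arm([
  {"dp": [0,0,0.2],"twist": -1},
  {"dp": [0,0,0.2],"twist": -1},
  {"dp": [0,0,0.2],"twist": -1},
  {"dp": [0,0,0.2],"twist": -1},
  {"dp": [0,0,0.2],"twist": -1},
  {"dp": [0,0,0.2],"twist": -1},
  {"dp": [0,0,0.2],"twist": -1},
  {"dp": [0,0,0.2],"twist": -1},
  {"dp": [0,0,0.2],"twist": -1},
  {"dp": [0,0,0.2],"twist": -1},
  {"dp": [0,0,0.2],"twist": -1},
  {"dp": [0,0,0.2],"twist": -1},
], gripper=1, squeeze=10)

```text
time_s: 2.8
ee_pos: [0.1936, -0.5148, 0.1091]
eef_rot: [3.142, 0.0, 1.2]
force: [-0.4, 1.0, -0.1]
grip_width: 0.0939
grip_force: 0.0
```

>>> step_arm([
  {"dp": [0,0,0],"twist": -1},
  {"dp": [0,0,0],"twist": -1},
  {"dp": [0,0,0],"twist": -1},
  {"dp": [0,0,0],"twist": -1},
  {"dp": [0,0,0],"twist": -0.43},
  {"dp": [0.758,0.802,0],"twist": 0},
  {"dp": [0.758,0.802,0],"twist": 0},
  {"dp": [0.758,0.802,0],"twist": 0},
  {"dp": [0.758,0.802,0],"twist": 0},
  {"dp": [0.758,0.802,0],"twist": 0},
  {"dp": [0.758,0.802,0],"twist": 0},
  {"dp": [0.758,0.802,0],"twist": 0},
])

```text
time_s: 4.0
ee_pos: [0.4326, -0.316, 0.1096]
eef_rot: [3.141, 0.0, 1.507]
force: [-0.0, -0.7, -0.7]
grip_width: 0.094
grip_force: 0.0
```

```bash
cat > go.py <<'E'
import sys; from m import *
# usage: go.py x y z yawdeg -> total units (dp in tool axes after the turn, twist)
o=ctrl.get_obs(); p=o["ee_pos"]; y=np.degrees(o["eef_rot"][2])
print("t",round(o["time_s"],2),"p",p,"yaw",round(y,2),"F",o["force"],"w",o["grip_width"],"gf",o["grip_force"],"q6",o["qpos"][5])
if len(sys.argv)>1:
    X=np.array(sys.argv[1:4],float)-p; Y=float(sys.argv[4]); a=np.radians(Y)
    print("dp",np.round([X@[np.cos(a),np.sin(a),0]/.04,X@[np.sin(a),-np.cos(a),0]/.04,-X[2]/.04],3),"twist",round(((y-Y+180)%360-180)/4,3))
E
python3 go.py .4312 -.318 .006 86.3
python3 - <<'E'
from m import *
A=[]
for n in ("top","side"):
    z=np.load(f"pics/f{n}.npz"); nn,c,V=z["n"],z["c"],z["V"]
    u=np.array([0,0,1])-nn[2]*nn; u/=np.linalg.norm(u); l=np.cross(nn,u); B=np.stack([u,l,nn])
    a=(V-c)@B.T; V2=V[V[:,2]>.012]; a=(V2-c)@B.T
    s=a[(a[:,2]>.007)&(a[:,2]<.014)&(a[:,0]<-.05)&(a[:,0]>-.1)&(abs(a[:,1])<.09)]
    print(n,np.histogram(s[:,0],np.arange(-.096,-.054,.003)))
    f=a[(abs(a[:,2])<.003)&(a[:,0]>-.05)&(a[:,0]<.05)]; k=(abs(f[:,1])<.16); print(np.percentile(f[k,1],[.3,99.7]),c,B[:2])
E
```

```text
t 4.0 p [ 0.4326 -0.316   0.1096] yaw 86.33 F [-0.0336 -0.6803 -0.6715] w 0.09397414874866514 gf 0.0 q6 -0.6352809973454362
dp [-0.052 -0.031  2.591] twist 0.008
top (array([ 0,  0,  0,  2, 52, 57, 57, 64, 59, 12,  0,  0,  0]), array([-0.096, -0.093, -0.09 , -0.087, -0.084, -0.081, -0.078, -0.075,
       -0.072, -0.069, -0.066, -0.063, -0.06 , -0.057]))
[-0.123   0.1148] [ 0.5813 -0.0296  0.0604] [[ 0.8632  0.0577  0.5015]
 [-0.0666  0.9978 -0.    ]]
side (array([ 0,  0,  0, 12, 33, 31, 32, 33, 19,  0,  0,  0,  0]), array([-0.096, -0.093, -0.09 , -0.087, -0.084, -0.081, -0.078, -0.075,
       -0.072, -0.069, -0.066, -0.063, -0.06 , -0.057]))
[-0.1267  0.114 ] [ 0.5801 -0.025   0.063 ] [[ 0.8635  0.0576  0.501 ]
 [-0.0666  0.9978  0.    ]]
```

>>> step_arm([
  {"dp": [-0.05,-0.03,0.7],"twist": 0},
  {"dp": [0,0,0.7],"twist": 0},
  {"dp": [0,0,0.6],"twist": 0},
  {"dp": [0,0,0.4],"twist": 0},
  {"dp": [0,0,0.19],"twist": 0},
  {"dp": [0,0,0],"twist": 0},
  {"dp": [0,0,0],"twist": 0},
])

```text
time_s: 4.7
ee_pos: [0.4303, -0.3195, 0.0066]
eef_rot: [3.141, 0.001, 1.507]
force: [-0.4, -0.1, -0.3]
grip_width: 0.0938
grip_force: 0.0
```

>>> step_arm([
  {"dp": [0,0,0],"twist": 0},
  {"dp": [0,0,0],"twist": 0},
  {"dp": [0,0,0],"twist": 0},
  {"dp": [0,0,0],"twist": 0},
  {"dp": [0,0,0],"twist": 0},
  {"dp": [0,0,0],"twist": 0},
  {"dp": [0,0,0],"twist": 0},
  {"dp": [0,0,0],"twist": 0},
], gripper=0)

```text
time_s: 5.5
ee_pos: [0.43, -0.3193, 0.0059]
eef_rot: [3.142, 0.0, 1.507]
force: [-0.1, 0.0, 2.2]
grip_width: 0.0559
grip_force: 10.0
```

```bash
python3 go.py
```

```text
t 5.5 p [ 0.43   -0.3193  0.0059] yaw 86.34 F [-0.0796  0.024   2.2251] w 0.0558952482225803 gf 9.998393654823303 q6 -0.6430993288817209
```

>>> step_arm([
  {"dp": [0,0,-0.3],"twist": 0},
  {"dp": [0,0,-0.6],"twist": 0},
  {"dp": [0,0,-0.8],"twist": 0},
  {"dp": [0,0,-0.8],"twist": 0},
  {"dp": [0,0,-0.35],"twist": 0.5},
  {"dp": [0,0,0],"twist": 1},
  {"dp": [0,0,0],"twist": 1},
  {"dp": [0,0,0],"twist": 1},
  {"dp": [0,0,0],"twist": 1},
  {"dp": [0,0,0],"twist": 1},
  {"dp": [0,0,0],"twist": 1},
  {"dp": [0,0,0],"twist": 1},
])

```text
time_s: 6.7
ee_pos: [0.4299, -0.3192, 0.1206]
eef_rot: [3.141, 0.0, 0.98]
force: [-0.2, 0.3, -0.8]
grip_width: 0.0561
grip_force: 10.0
```

>>> step_arm([
  {"dp": [0,0,0],"twist": 1},
  {"dp": [0,0,0],"twist": 1},
  {"dp": [0,0,0],"twist": 1},
  {"dp": [0,0,0],"twist": 1},
  {"dp": [0,0,0],"twist": 1},
  {"dp": [0,0,0],"twist": 1},
  {"dp": [0,0,0],"twist": 1},
  {"dp": [0,0,0],"twist": 1},
  {"dp": [0,0,0],"twist": 1},
  {"dp": [0,0,0],"twist": 1},
  {"dp": [0,0,0],"twist": 1},
  {"dp": [0,0,0],"twist": 1},
])

```text
time_s: 7.9
ee_pos: [0.4299, -0.3192, 0.1206]
eef_rot: [3.141, -0.0, 0.143]
force: [-1.1, 0.7, -0.2]
grip_width: 0.0553
grip_force: 10.0
```

```bash
python3 go.py .5521 -.0379 .09 3.8
```

```text
t 7.9 p [ 0.4299 -0.3192  0.1206] yaw 8.17 F [-1.0538  0.6969 -0.2207] w 0.05525298475794529 gf 9.996774941682816 q6 0.7211558709150802
dp [ 3.514 -6.814  0.765] twist 1.093
```

>>> step_arm([
  {"dp": [0,0,0],"twist": 1},
  {"dp": [0,0,0],"twist": 0.09},
  {"dp": [0.439,-0.852,0],"twist": 0},
  {"dp": [0.439,-0.852,0],"twist": 0},
  {"dp": [0.439,-0.852,0],"twist": 0},
  {"dp": [0.439,-0.852,0],"twist": 0},
  {"dp": [0.439,-0.852,0],"twist": 0},
  {"dp": [0.439,-0.852,0],"twist": 0},
  {"dp": [0.439,-0.852,0],"twist": 0},
  {"dp": [0.439,-0.852,0],"twist": 0},
  {"dp": [0,0,0.4],"twist": 0},
  {"dp": [0,0,0.36],"twist": 0},
])

```text
time_s: 9.1
ee_pos: [0.5514, -0.0367, 0.0892]
eef_rot: [3.141, -0.0, 0.073]
force: [-0.1, -0.1, -0.3]
grip_width: 0.0559
grip_force: 10.0
```

>>> step_arm([
  {"dp": [0,0,0],"twist": 0},
  {"dp": [0,0,0],"twist": 0},
])

```text
time_s: 9.3
ee_pos: [0.551, -0.0382, 0.0895]
eef_rot: [-3.141, 0.001, 0.069]
force: [-0.2, 0.2, -1.2]
grip_width: 0.0559
grip_force: 10.0
```

```bash
python3 go.py .5521 -.0379 .074 3.8
python3 - <<'E'
from m import *
p,d=shot("side"); c=p[90:250,150:330,::-1]; cv2.imwrite("pics/s1.png",cv2.resize(c,None,fx=3.3,fy=3.3,interpolation=2))
E
```

```text
t 9.3 p [ 0.551  -0.0382  0.0895] yaw 3.95 F [-0.1891  0.1593 -1.1537] w 0.0559034874583737 gf 9.998464733362198 q6 1.3664005124788445
dp [ 0.028 -0.005  0.389] twist 0.037
```

View pics/s1.png

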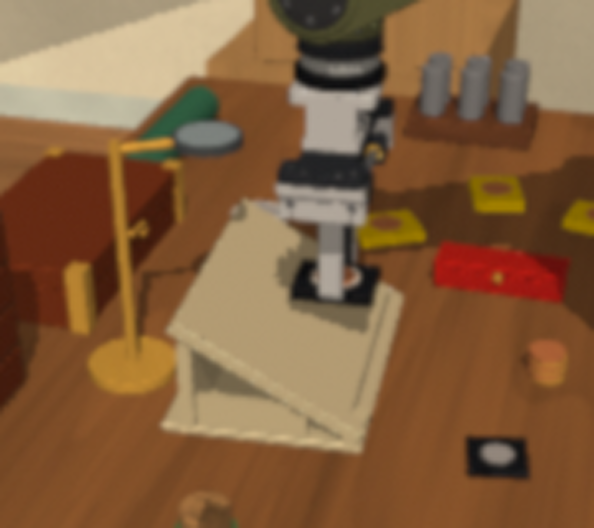

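The side crop shows the slab held level at (335,283), above the slope, with the lens at (208,137) well clear. I'm lowering it with a light grip so it pivots onto the slope.

>>> step_arm([
  {"dp": [0.03,0,0.15],"twist": 0.04},
  {"dp": [0,0,0.1],"twist": 0},
  {"dp": [0,0,0.06],"twist": 0},
  {"dp": [0,0,0],"twist": 0},
], squeeze=5)

```text
time_s: 9.75
ee_pos: [0.5522, -0.0375, 0.0766]
eef_rot: [-3.141, 0.001, 0.066]
force: [-0.2, 0.7, -2.1]
grip_width: 0.0557
grip_force: 5.0
```

>>> step_arm([
  {"dp": [0,0,0.05],"twist": 0},
  {"dp": [0,0,0.05],"twist": 0},
  {"dp": [0,0,0.05],"twist": 0},
  {"dp": [0,0,0],"twist": 0},
])

```text
time_s: 10.15
ee_pos: [0.5523, -0.0374, 0.0708]
eef_rot: [-3.142, 0.0, 0.067]
force: [0.6, -0.2, 0.5]
grip_width: 0.0558
grip_force: 5.0
```

>>> step_arm([
  {"dp": [0,0,0.04],"twist": 0},
  {"dp": [0,0,0.04],"twist": 0},
  {"dp": [0,0,0.04],"twist": 0},
  {"dp": [0,0,0],"twist": 0},
], squeeze=4)

```text
time_s: 10.55
ee_pos: [0.5524, -0.0374, 0.066]
eef_rot: [-3.142, 0.0, 0.067]
force: [-0.8, -0.2, -1.0]
grip_width: 0.0558
grip_force: 4.0
```

>>> step_arm([
  {"dp": [0,0,0.04],"twist": 0},
  {"dp": [0,0,0.04],"twist": 0},
  {"dp": [0,0,0.04],"twist": 0},
  {"dp": [0,0,0.04],"twist": 0},
  {"dp": [0,0,0],"twist": 0},
])

```text
time_s: 11.05
ee_pos: [0.5523, -0.0374, 0.0596]
eef_rot: [-3.142, 0.0, 0.067]
force: [-0.7, 0.4, -0.6]
grip_width: 0.0557
grip_force: 4.0
```

```bash
cat > tilt.py <<'E'
from m import *
# height above the face of slab-coloured points, in face coords from O
O=np.array([.521,-.037,.026]); a=np.radians(3.82); h=np.array([np.cos(a),np.sin(a),0]); zt=np.array([0,0,1])
u=h*np.cos(np.pi/6)+zt*.5; nn=-h*.5+zt*np.cos(np.pi/6); l=np.cross(nn,u); B=np.stack([u,l,nn])
if __name__=="__main__":
  print(ctrl.get_obs()["force"])
  for n in ("side","top"):
    p,d=shot(n); W=(cloud(n,d)-O)@B.T*1000
    g=p.max(-1)<90
    k=g&(W[...,0]>-10)&(W[...,0]<130)&(abs(W[...,1])<45)&(W[...,2]>2)&(W[...,2]<40)
    q=W[k]; print(n,len(q))
    if len(q)>30:
        A=np.c_[q[:,:2],np.ones(len(q))]; c,*_=np.linalg.lstsq(A,q[:,2],rcond=None); print(" slope deg vs face",np.degrees(np.arctan(c[:2])),"n at mid",c@[40,0,1],"s range",np.percentile(q[:,0],[2,98]),"l",np.percentile(q[:,1],[2,98]))
    f=W[(W[...,0]>10)&(W[...,0]<130)&(abs(abs(W[...,1])-75)<25)&(abs(W[...,2])<8)]; print(" face n",np.median(f[:,2]))
E
python3 tilt.py
```

```text
[-0.734   0.4322 -0.5869]
side 191
 slope deg vs face [-10.4646  -8.1842] n at mid 21.29872202737221 s range [13.8208 80.3989] l [-31.1323  28.4589]
 face n 2.181639794204163
top 0
 face n -0.39010226601793263
```

>>> step_arm([
  {"dp": [0,0,0.04],"twist": 0},
  {"dp": [0,0,0.04],"twist": 0},
  {"dp": [0,0,0.04],"twist": 0},
  {"dp": [0,0,0.04],"twist": 0},
  {"dp": [0,0,0],"twist": 0},
])

```text
time_s: 11.65
ee_pos: [0.5523, -0.0374, 0.0532]
eef_rot: [-3.141, 0.0, 0.067]
force: [-1.0, -0.3, -0.2]
grip_width: 0.0558
grip_force: 4.0
```

```bash
python3 tilt.py
```

```text
[-0.9905 -0.3223 -0.2218]
side 192
 slope deg vs face [ -2.7896 -10.2181] n at mid 15.4588502063303 s range [ 9.88   78.6117] l [-33.6504  28.3956]
 face n 2.15580927839125
top 0
 face n -0.4873271490697827
```

>>> step_arm([
  {"dp": [0,0,0.04],"twist": 0},
  {"dp": [0,0,0.02],"twist": 0},
  {"dp": [-0.043,0,0.025],"twist": 0},
  {"dp": [-0.043,0,0.025],"twist": 0},
  {"dp": [-0.043,0,0.025],"twist": 0},
  {"dp": [0,0,0],"twist": 0},
], squeeze=3.5)

```text
time_s: 12.35
ee_pos: [0.547, -0.0378, 0.048]
eef_rot: [-3.142, 0.0, 0.067]
force: [-0.9, -0.1, 3.4]
grip_width: 0.0559
grip_force: 3.5
```

```bash
python3 tilt.py
```

```text
[-0.9309 -0.108   3.3751]
side 179
 slope deg vs face [ -0.1009 -10.2745] n at mid 14.39227150385747 s range [ 2.5146 71.523 ] l [-31.9541  28.0038]
 face n 2.22051685593153
top 0
 face n -0.4432862806790182
```

>>> step_arm([
  {"dp": [-0.035,0,0.012],"twist": 0},
  {"dp": [-0.035,0,0.02],"twist": 0},
  {"dp": [0,0,0],"twist": 0},
])

```text
time_s: 12.75
ee_pos: [0.5448, -0.0379, 0.0469]
eef_rot: [3.141, -0.001, 0.067]
force: [4.4, 1.1, 1.6]
grip_width: 0.0558
grip_force: 3.5
```

>>> step_arm([
  {"dp": [-0.035,0,0.02],"twist": 0},
  {"dp": [-0.035,0,0.02],"twist": 0},
  {"dp": [0,0,0],"twist": 0},
])

```text
time_s: 13.05
ee_pos: [0.5415, -0.0382, 0.0451]
eef_rot: [-3.142, 0.0, 0.067]
force: [2.5, -0.2, 2.7]
grip_width: 0.0557
grip_force: 3.5
```

```bash
python3 tilt.py
```

```text
[ 2.4542 -0.1831  2.7278]
side 198
 slope deg vs face [-0.7129 -9.9848] n at mid 14.584427023077133 s range [ 2.3017 71.1471] l [-32.2097  27.7127]
 face n 2.1470378721665053
top 0
 face n -0.6191091338649121
```

>>> step_arm([
  {"dp": [0,0,0],"twist": 0},
  {"dp": [0,0,0],"twist": 0},
], gripper=0.25)

```text
time_s: 13.35
ee_pos: [0.541, -0.0382, 0.0446]
eef_rot: [-3.141, 0.002, 0.067]
force: [-0.1, -0.2, -0.1]
grip_width: 0.0589
grip_force: 0.0
```

>>> step_arm([
  {"dp": [0,0,0],"twist": 0},
  {"dp": [0,0,0],"twist": 0},
  {"dp": [0,0,-0.2],"twist": 0},
  {"dp": [0,0,-0.5],"twist": 0},
  {"dp": [0,0,-1],"twist": 0},
  {"dp": [-0.3,0,-1],"twist": 0},
], gripper=0.6)

```text
time_s: 13.95
ee_pos: [0.5298, -0.0389, 0.1547]
eef_rot: [-3.142, 0.0, 0.067]
force: [0.1, -0.1, 1.2]
grip_width: 0.0751
grip_force: 0.0
```

```bash
python3 tilt.py; python3 go.py .443 .382 .15 116.2
```

```text
[ 0.0747 -0.1019  1.2048]
side 193
 slope deg vs face [ 0.3609 -5.4451] n at mid 13.279975316497083 s range [ 2.233  70.6055] l [-26.2974  28.083 ]
 face n 2.160577428400887
top 3
 face n -0.02881208050468308
t 14.05 p [ 0.5311 -0.0392  0.1589] yaw 3.82 F [ 1.0018  0.4022 -0.234 ] w 0.07505791731445248 gf 0.0 q6 1.361706138240819
dp [10.422  2.673  0.222] twist -28.096
```

>>> step_arm([
  {"dp": [-0.136,-0.968,0],"twist": 0},
  {"dp": [-0.136,-0.968,0],"twist": 0},
  {"dp": [-0.136,-0.968,0],"twist": 0},
  {"dp": [-0.136,-0.968,0],"twist": 0},
  {"dp": [-0.136,-0.968,0],"twist": 0},
  {"dp": [-0.136,-0.968,0],"twist": 0},
  {"dp": [-0.136,-0.968,0],"twist": 0},
  {"dp": [-0.136,-0.968,0],"twist": 0},
  {"dp": [-0.136,-0.968,0],"twist": 0},
  {"dp": [-0.136,-0.968,0],"twist": 0},
  {"dp": [-0.136,-0.968,0],"twist": 0},
])

```text
time_s: 15.15
ee_pos: [0.441, 0.3835, 0.1529]
eef_rot: [3.141, 0.0, 0.067]
force: [0.7, -0.7, -0.4]
grip_width: 0.0748
grip_force: 0.0
```

>>> step_arm([
  {"dp": [0,0,0],"twist": -1},
  {"dp": [0,0,0],"twist": -1},
  {"dp": [0,0,0],"twist": -1},
  {"dp": [0,0,0],"twist": -1},
  {"dp": [0,0,0],"twist": -1},
  {"dp": [0,0,0],"twist": -1},
  {"dp": [0,0,0],"twist": -1},
  {"dp": [0,0,0],"twist": -1},
  {"dp": [0,0,0],"twist": -1},
  {"dp": [0,0,0],"twist": -1},
  {"dp": [0,0,0],"twist": -1},
  {"dp": [0,0,0],"twist": -1},
], gripper=-0.2)

```text
time_s: 16.35
ee_pos: [0.4415, 0.382, 0.1528]
eef_rot: [-3.141, 0.001, 0.907]
force: [0.4, 0.1, -0.3]
grip_width: 0.0377
grip_force: 0.0
```

>>> step_arm([
  {"dp": [0,0,0],"twist": -1},
  {"dp": [0,0,0],"twist": -1},
  {"dp": [0,0,0],"twist": -1},
  {"dp": [0,0,0],"twist": -1},
  {"dp": [0,0,0],"twist": -1},
  {"dp": [0,0,0],"twist": -1},
  {"dp": [0,0,0],"twist": -1},
  {"dp": [0,0,0],"twist": -1},
  {"dp": [0,0,0],"twist": -1},
  {"dp": [0,0,0],"twist": -1},
  {"dp": [0,0,0],"twist": -1},
  {"dp": [0,0,0],"twist": -1},
])

```text
time_s: 17.55
ee_pos: [0.4415, 0.382, 0.1529]
eef_rot: [-3.141, 0.0, 1.745]
force: [0.5, -0.3, -0.0]
grip_width: 0.0376
grip_force: 0.0
```

```bash
python3 go.py .443 .382 .15 116.2
cat > look.py <<'E'
import sys; from tilt import *
for n in ("side","top"):
    p,d=shot(n); D[n]=d
    for lab in sys.argv[1:]:
        q=cloud(n,d); R=ctrl.cut_out(n,lab); k=None
        for r in R:
            w=(q[r["pixels"]]-O)@B.T*1000; w=w[~np.isnan(w[:,0])]
            c=np.median(w,0)
            if abs(c[0]-60)<80 and abs(c[1])<80 and abs(c[2])<40:
                w2=w[(w[:,2]>0)&(w[:,2]<40)]; print(n,lab,round(r["conf"],2),len(w2),"rect s,l:",rect(w2/1000),"n",np.percentile(w2[:,2],[10,50,90])); break
    c=p[90:250,190:350] if n=="top" else p[90:250,150:330]
    cv2.imwrite(f"pics/l_{n}_{int(ctrl.get_obs()['time_s']*10)}.png",cv2.resize(c[...,::-1],None,fx=3.3,fy=3.3,interpolation=2))
E
python3 look.py slab; ls pics
```

```text
t 17.55 p [0.4415 0.382  0.1529] yaw 99.98 F [ 0.4662 -0.3114 -0.022 ] w 0.03762586574672096 gf 0.0 q6 0.47628834297260714
dp [-0.015  0.033  0.071] twist -4.055
top slab 0.77 569 rect s,l: [36.2 -4.1 76.  57.3  0.3] n [ 7.9383 11.6473 14.6024]
crop.png
fside.npz
ftop.npz
l_side_176.png
l_top_177.png
s1.png
side0.npz
side0.png
top0.npz
top0.png
```

View pics/l_top_177.png

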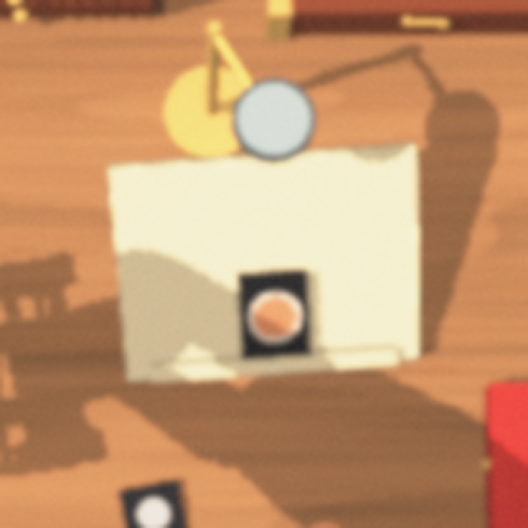

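The top crop shows the slab lying along the slope at (240–312, 272–355), square against the ledge and well away from the lens. Next is the ruler, gripped near the bar end that is away from the jar.

>>> step_arm([
  {"dp": [0,0,0],"twist": -1},
  {"dp": [0,0,0],"twist": -1},
  {"dp": [0,0,0],"twist": -1},
  {"dp": [0,0,0],"twist": -1},
  {"dp": [-0.03,0.03,0.3],"twist": -0.13},
  {"dp": [0,0,0.8],"twist": 0},
  {"dp": [0,0,0.8],"twist": 0},
  {"dp": [0,0,0.7],"twist": 0},
  {"dp": [0,0,0],"twist": 0},
  {"dp": [0,0,0],"twist": 0},
], squeeze=30)

```text
time_s: 18.75
ee_pos: [0.4433, 0.3815, 0.0493]
eef_rot: [-3.141, 0.0, 2.029]
force: [0.6, 0.9, 1.1]
grip_width: 0.0375
grip_force: 0.0
```

```bash
python3 go.py .443 .3812 .006 116.5
```

```text
t 18.75 p [0.4433 0.3815 0.0493] yaw 116.24 F [0.5876 0.8817 1.143 ] w 0.03750000825619884 gf 0.0 q6 0.18986355165084057
dp [-0.002 -0.01   1.082] twist -0.064
```

>>> step_arm([
  {"dp": [0,0,0.5],"twist": -0.06},
  {"dp": [0,0,0.4],"twist": 0},
  {"dp": [0,0,0.18],"twist": 0},
  {"dp": [0,0,0],"twist": 0},
  {"dp": [0,0,0],"twist": 0},
])

```text
time_s: 19.25
ee_pos: [0.4436, 0.3817, 0.0067]
eef_rot: [3.141, -0.0, 2.034]
force: [0.2, -0.3, 0.1]
grip_width: 0.0375
grip_force: 0.0
```

>>> step_arm([
  {"dp": [0,0,0],"twist": 0},
  {"dp": [0,0,0],"twist": 0},
  {"dp": [0,0,0],"twist": 0},
  {"dp": [0,0,0],"twist": 0},
  {"dp": [0,0,0],"twist": 0},
  {"dp": [0,0,0],"twist": 0},
], gripper=-1)

```text
time_s: 19.85
ee_pos: [0.4434, 0.3816, 0.0062]
eef_rot: [3.141, -0.0, 2.035]
force: [-1.7, -0.7, 3.3]
grip_width: 0.0114
grip_force: 30.0
```

>>> step_arm([
  {"dp": [0,0,-0.1],"twist": 0},
  {"dp": [0,0,-0.3],"twist": 0},
  {"dp": [0,0,0],"twist": 0},
  {"dp": [0,0,0],"twist": 0},
], squeeze=40)

```text
time_s: 20.25
ee_pos: [0.4434, 0.3816, 0.0224]
eef_rot: [3.141, -0.0, 2.035]
force: [0.3, -0.5, -1.1]
grip_width: 0.0114
grip_force: 40.0
```

```bash
python3 go.py .443 .3812 .15 94.3
python3 - <<'E'
from m import *
for n in ("side","top"):
    p,D[n]=shot(n)
    try:
        q,m=best(n,"ruler",[.46,.34]); print(n,rect(q),np.percentile(q[:,2],[20,50,98]))
        c=q.mean(0); r=q[q[:,2]<np.median(q[:,2])+.006]; A=np.c_[r[:,:2]-c[:2],np.ones(len(r))]; print(np.linalg.lstsq(A,r[:,2],rcond=None)[0])
    except Exception as e: print(e)
    print(ctrl.get_obs()["moment"])
E
```

```text
t 20.25 p [0.4434 0.3816 0.0224] yaw 116.58 F [ 0.3223 -0.4631 -1.0956] w 0.01142176245439628 gf 39.9970543384552 q6 0.18418264502349355
dp [-0.01  -0.011 -3.19 ] twist 5.569
side [459.4 358.5 168.7  50.1 -62.6] [0.0206 0.0217 0.0441]
[0.0012 0.0039 0.0215]
[ 0.0181 -0.0269 -0.063 ]
top [478.3 312.3 139.7  53.7 -61. ] [0.0167 0.0198 0.0439]
[-0.0594 -0.0358  0.0177]
[ 0.0761 -0.0915 -0.0085]
```

>>> step_arm([
  {"dp": [0,0,-0.5],"twist": 0},
  {"dp": [0,0,-0.7],"twist": 0},
  {"dp": [0,0,-0.8],"twist": 0},
  {"dp": [0,0,-0.8],"twist": 0},
  {"dp": [0,0,-0.4],"twist": 0.5},
  {"dp": [0,0,0],"twist": 1},
  {"dp": [0,0,0],"twist": 1},
  {"dp": [0,0,0],"twist": 1},
  {"dp": [0,0,0],"twist": 1},
  {"dp": [0,0,0],"twist": 1},
  {"dp": [0,0,0],"twist": 0.19},
  {"dp": [0,0,0],"twist": 0},
])

```text
time_s: 21.65
ee_pos: [0.4432, 0.3815, 0.1498]
eef_rot: [-3.141, 0.0, 1.639]
force: [-0.1, -0.2, -2.2]
grip_width: 0.0115
grip_force: 40.0
```

```bash
python3 go.py .5988 .0403 .15 93.8
```

```text
t 21.65 p [0.4432 0.3815 0.1498] yaw 93.89 F [-0.1213 -0.2125 -2.1785] w 0.011506606553551223 gf 39.99726176261902 q6 0.5801241319865962
dp [-8.768  3.315 -0.005] twist 0.022
```

>>> step_arm([
  {"dp": [-0.5,0.2,0],"twist": 0.02},
  {"dp": [-0.83,0.31,0],"twist": 0},
  {"dp": [-0.83,0.31,0],"twist": 0},
  {"dp": [-0.83,0.31,0],"twist": 0},
  {"dp": [-0.83,0.31,0],"twist": 0},
  {"dp": [-0.83,0.31,0],"twist": 0},
  {"dp": [-0.83,0.31,0],"twist": 0},
  {"dp": [-0.83,0.31,0],"twist": 0},
  {"dp": [-0.83,0.31,0],"twist": 0},
  {"dp": [-0.83,0.31,0],"twist": 0},
  {"dp": [-0.5,0.2,0],"twist": 0},
  {"dp": [-0.3,0.12,0],"twist": 0},
])

```text
time_s: 22.85
ee_pos: [0.5987, 0.0385, 0.1497]
eef_rot: [-3.141, 0.0, 1.636]
force: [-0.3, 0.6, -1.0]
grip_width: 0.0116
grip_force: 40.0
```

>>> step_arm([
  {"dp": [0,0,0.4],"twist": 0},
  {"dp": [0,0,0.4],"twist": 0},
  {"dp": [0,0,0.2],"twist": 0},
  {"dp": [0,0,0.1],"twist": 0},
  {"dp": [0,0,0],"twist": 0},
  {"dp": [0,0,0],"twist": 0},
])

```text
time_s: 23.45
ee_pos: [0.5986, 0.0403, 0.1067]
eef_rot: [3.141, 0.0, 1.636]
force: [-0.5, 0.1, -2.0]
grip_width: 0.0118
grip_force: 40.0
```

```bash
python3 go.py .5988 .0403 .0927 93.8; python3 look.py ruler; ls pics | grep l_
```

```text
t 23.45 p [0.5986 0.0403 0.1067] yaw 93.76 F [-0.4707  0.0838 -1.9692] w 0.01181620411702338 gf 39.99709367752075 q6 -0.05956556457990171
dp [0.    0.006 0.349] twist -0.009
side ruler 0.55 358 rect s,l: [106.2  26.8 205.8  45.1  90. ] n [20.6896 33.3703 38.2091]
top ruler 0.75 446 rect s,l: [104.5  22.1 199.2  52.8 -89.9] n [16.5496 26.6522 35.8696]
l_side_176.png
l_side_235.png
l_top_177.png
l_top_236.png
```

View pics/l_side_235.png

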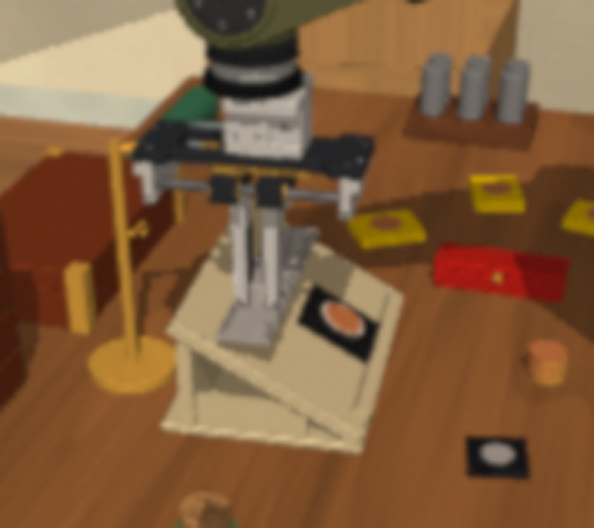

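The side crop shows the ruler level across the slope around (265,290), with the slab undisturbed at (340,320). I'm lowering until the uphill edge touches.

>>> step_arm([
  {"dp": [0,0,0.12],"twist": 0},
  {"dp": [0,0,0.08],"twist": 0},
  {"dp": [0,0,0.04],"twist": 0},
  {"dp": [0,0,0],"twist": 0},
], squeeze=25)

```text
time_s: 24.05
ee_pos: [0.5981, 0.0401, 0.0959]
eef_rot: [-3.141, -0.0, 1.636]
force: [-0.5, 0.1, -0.7]
grip_width: 0.0118
grip_force: 25.0
```

>>> step_arm([
  {"dp": [0,0,0.03],"twist": 0},
  {"dp": [0,0,0.03],"twist": 0},
  {"dp": [0,0,0],"twist": 0},
])

```text
time_s: 24.35
ee_pos: [0.5982, 0.0401, 0.0938]
eef_rot: [-3.141, -0.0, 1.636]
force: [-0.6, -0.8, -2.2]
grip_width: 0.0121
grip_force: 25.0
```

>>> step_arm([
  {"dp": [0,0,0.03],"twist": 0},
  {"dp": [0,0,0],"twist": 0},
])

```text
time_s: 24.55
ee_pos: [0.5982, 0.0401, 0.0927]
eef_rot: [-3.142, 0.0, 1.636]
force: [-0.4, -0.6, -2.0]
grip_width: 0.012
grip_force: 25.0
```

>>> step_arm([
  {"dp": [0,0,0.02],"twist": 0},
  {"dp": [0,0,0],"twist": 0},
])

```text
time_s: 24.75
ee_pos: [0.5983, 0.0401, 0.0925]
eef_rot: [3.141, 0.0, 1.636]
force: [-2.9, 0.4, 3.6]
grip_width: 0.0118
grip_force: 25.0
```

>>> step_arm([
  {"dp": [0,0,0.02],"twist": 0},
  {"dp": [0,0,0],"twist": 0},
])

```text
time_s: 24.95
ee_pos: [0.5983, 0.0401, 0.0923]
eef_rot: [3.141, 0.0, 1.636]
force: [-7.4, -0.1, 11.7]
grip_width: 0.0119
grip_force: 25.0
```

>>> step_arm([
  {"dp": [0,0,0.02],"twist": 0},
  {"dp": [0,0,0],"twist": 0},
])

```text
time_s: 25.15
ee_pos: [0.5983, 0.0401, 0.0921]
eef_rot: [3.141, 0.0, 1.636]
force: [-11.7, 0.4, 16.5]
grip_width: 0.0119
grip_force: 25.0
```

Contact came at TCP z≈0.0926, as predicted. I'm easing the load off, then opening 1 mm at a time while moving downhill so the ruler tilts down supported.

>>> step_arm([
  {"dp": [0,0,-0.045],"twist": 0},
  {"dp": [0,0,0],"twist": 0},
], squeeze=10)

```text
time_s: 25.35
ee_pos: [0.5985, 0.0401, 0.0924]
eef_rot: [3.141, 0.0, 1.636]
force: [-1.6, 0.3, 4.1]
grip_width: 0.012
grip_force: 10.0
```

>>> step_arm([
  {"dp": [0,0,0],"twist": 0},
  {"dp": [0,0,0],"twist": 0},
], gripper=-0.733)

```text
time_s: 25.55
ee_pos: [0.5982, 0.0401, 0.0919]
eef_rot: [-3.141, 0.0, 1.636]
force: [-0.3, -0.6, 0.0]
grip_width: 0.0128
grip_force: 1.1
```

>>> step_arm([
  {"dp": [0,-0.02,0.01],"twist": 0},
  {"dp": [0,0,0],"twist": 0},
], gripper=-0.712)

```text
time_s: 25.75
ee_pos: [0.5974, 0.04, 0.0915]
eef_rot: [-3.141, 0.0, 1.636]
force: [0.2, -0.2, -0.7]
grip_width: 0.0133
grip_force: 0.6
```

```bash
python3 go.py
cat > rt.py <<'E'
from tilt import *
for n in ("side","top"):
    p,d=shot(n); q=cloud(n,d)
    for r in ctrl.cut_out(n,"ruler"):
        w=(q[r["pixels"]]-O)@B.T*1000; w=w[~np.isnan(w[:,0])]; c=np.median(w,0)
        if abs(c[0]-90)<60 and abs(c[1])<80 and len(w)>100:
            # blade: RANSAC-ish plane via lower points
            A=np.c_[w[:,:2],np.ones(len(w))]; k=np.ones(len(w),bool)
            for _ in range(8):
                x=np.linalg.lstsq(A[k],w[k,2],rcond=None)[0]; e=w[:,2]-A@x; k=(e<3)&(e>-5)
            print(n,round(r["conf"],2),k.sum(),"tilt s,l deg",np.degrees(np.arctan(x[:2])),"n at 99,24:",x@[99,24,1],"rect",rect(w[k]/1000)); break
    o=(q-O)@B.T*1000; f=o[(o[...,0]>10)&(o[...,0]<65)&(abs(abs(o[...,1])-75)<25)&(abs(o[...,2])<8)]; print("  face n",np.median(f[:,2]))
E
python3 rt.py
```

```text
t 25.75 p [0.5974 0.04   0.0915] yaw 93.74 F [ 0.2323 -0.1711 -0.6941] w 0.013315890936892973 gf 0.6362779969276744 q6 -0.0594744281641238
  face n 2.2435839009592566
top 0.58 309 tilt s,l deg [-25.3242   0.4842] n at 99,24: 12.908494049590175 rect [104.9  23.  194.8  40.5  87.3]
  face n -0.45602076302902816
```

The ruler is tilting under control and is now 25° off the face. Continuing.

>>> step_arm([
  {"dp": [0,-0.025,0.012],"twist": 0},
  {"dp": [0,0,0],"twist": 0},
], gripper=-0.695)

```text
time_s: 26.15
ee_pos: [0.5964, 0.0399, 0.0912]
eef_rot: [-3.142, 0.0, 1.636]
force: [-0.7, -0.0, -1.5]
grip_width: 0.0143
grip_force: 0.7
```

>>> step_arm([
  {"dp": [0,-0.025,0.012],"twist": 0},
  {"dp": [0,0,0],"twist": 0},
], gripper=-0.68)

```text
time_s: 26.35
ee_pos: [0.5954, 0.0399, 0.0907]
eef_rot: [-3.142, -0.0, 1.636]
force: [-0.7, 0.4, -0.8]
grip_width: 0.0147
grip_force: 0.6
```

>>> step_arm([
  {"dp": [0,-0.025,0.012],"twist": 0},
  {"dp": [0,0,0],"twist": 0},
], gripper=-0.665)

```text
time_s: 26.55
ee_pos: [0.5944, 0.0398, 0.0903]
eef_rot: [-3.142, -0.0, 1.636]
force: [-0.7, 0.6, -0.1]
grip_width: 0.0154
grip_force: 0.7
```

```bash
python3 go.py; python3 rt.py
```

```text
t 26.55 p [0.5944 0.0398 0.0903] yaw 93.74 F [-0.7006  0.5968 -0.1287] w 0.015421975198375912 gf 0.6832873960956931 q6 -0.05981150853716933
  face n 2.1171035113297574
top 0.82 69 tilt s,l deg [41.6135 16.6768] n at 99,24: 31.003955535560195 rect [ 97.8 -39.8  76.1  25.5 -89.4]
  face n -0.6801334842064699
```

>>> step_arm([
  {"dp": [0,-0.025,0.012],"twist": 0},
  {"dp": [0,0,0],"twist": 0},
], gripper=-0.65)

```text
time_s: 26.95
ee_pos: [0.5934, 0.0397, 0.0898]
eef_rot: [-3.142, 0.0, 1.636]
force: [0.2, 0.5, 0.1]
grip_width: 0.0164
grip_force: 0.7
```

>>> step_arm([
  {"dp": [0,-0.025,0.012],"twist": 0},
  {"dp": [0,0,0],"twist": 0},
], gripper=-0.635)

```text
time_s: 27.15
ee_pos: [0.5924, 0.0397, 0.0893]
eef_rot: [-3.141, -0.0, 1.636]
force: [-0.5, 0.3, -1.4]
grip_width: 0.0169
grip_force: 0.8
```

```bash
python3 go.py; sed -i 's/k=(e<3)&(e>-5)/k=(e<4)\&(e>-8)/; s/k=np.ones(len(w),bool)/k=w[:,2]<np.percentile(w[:,2],60)/' rt.py; python3 rt.py
python3 - <<'E'
from tilt import *
p,d=shot("side"); cv2.imwrite("pics/s3.png",cv2.resize(p[130:240,180:300,::-1],None,fx=5,fy=5,interpolation=2))
E
```

```text
t 27.15 p [0.5924 0.0397 0.0893] yaw 93.73 F [-0.5465  0.3382 -1.4102] w 0.01690756845857049 gf 0.8136411439312097 q6 -0.05999426390210381
  face n 2.180103823064467
top 0.94 399 tilt s,l deg [-8.1745  0.5515] n at 99,24: 5.651846762383208 rect [ 97.2  24.5 198.2  44.9  87.2]
  face n -0.6115022669226038
```

View pics/s3.png

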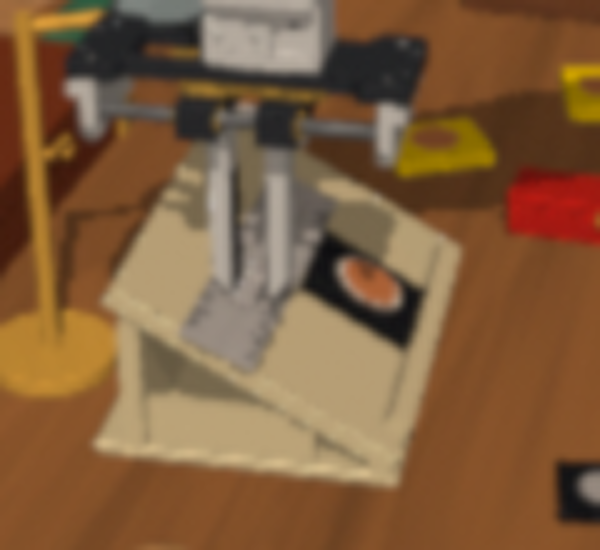

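The crop shows the ruler nearly flat around (255,290), just above the slab at (355,290), with about 8° left. A few more steps.

>>> step_arm([
  {"dp": [0,-0.02,0.01],"twist": 0},
  {"dp": [0,0,0],"twist": 0},
], gripper=-0.62)

```text
time_s: 27.6
ee_pos: [0.5916, 0.0396, 0.089]
eef_rot: [3.142, 0.0, 1.636]
force: [-0.7, 0.2, -0.6]
grip_width: 0.0179
grip_force: 0.2
```

>>> step_arm([
  {"dp": [0,-0.02,0.01],"twist": 0},
  {"dp": [0,0,0],"twist": 0},
], gripper=-0.605)

```text
time_s: 27.8
ee_pos: [0.5909, 0.0396, 0.0886]
eef_rot: [3.141, 0.0, 1.636]
force: [0.1, 0.5, -0.3]
grip_width: 0.0185
grip_force: 0.1
```

```bash
python3 go.py; python3 rt.py
```

```text
t 27.8 p [0.5909 0.0396 0.0886] yaw 93.73 F [ 0.1185  0.4788 -0.2572] w 0.018534023588197234 gf 0.052737871446311146 q6 -0.06017899785316806
  face n 2.1093077011936816
top 0.65 376 tilt s,l deg [-0.0318 -0.0609] n at 99,24: 3.1768006615562028 rect [ 94.4  24.1 198.   45.4  89.8]
  face n -0.7887699044538464
```

>>> step_arm([
  {"dp": [0,-0.03,0],"twist": 0},
  {"dp": [0,-0.03,0],"twist": 0},
  {"dp": [0,0,0],"twist": 0},
], gripper=-0.5)

```text
time_s: 28.3
ee_pos: [0.5883, 0.0394, 0.0886]
eef_rot: [-3.141, -0.0, 1.636]
force: [-0.9, 0.3, -0.2]
grip_width: 0.0234
grip_force: 0.0
```

```bash
python3 go.py; python3 rt.py; python3 look.py slab
```

```text
t 28.3 p [0.5883 0.0394 0.0886] yaw 93.74 F [-0.9499  0.3041 -0.2242] w 0.0233595423273821 gf 5.4946372525857545e-06 q6 -0.06040235576634664
  face n 2.1823893739557563
  face n -0.5572708857582502
side slab 0.87 356 rect s,l: [ 36.2  11.5 128.9  76.   86.1] n [ 4.4659 13.791  15.6722]
top slab 0.59 273 rect s,l: [ 36.7 -16.3  74.   29.6   1.3] n [ 7.889  11.5422 14.5597]
```

>>> step_arm([
  {"dp": [0,0,-0.1],"twist": 0},
  {"dp": [0,0,-0.4],"twist": 0},
  {"dp": [0,0,-0.8],"twist": 0},
  {"dp": [0.6,0,-0.4],"twist": 0},
  {"dp": [0.9,-0.3,0],"twist": 0},
  {"dp": [0.9,-0.3,0],"twist": 0},
  {"dp": [0.9,-0.3,0],"twist": 0},
  {"dp": [0.9,-0.3,0],"twist": 0},
])

```text
time_s: 29.5
ee_pos: [0.529, 0.2053, 0.157]
eef_rot: [3.141, -0.0, 1.636]
force: [-0.1, 1.1, -0.5]
grip_width: 0.0229
grip_force: 0.0
```

```bash
python3 rt.py; python3 look.py slab ruler; python3 go.py; ls pics|grep l_
python3 - <<'E'
from tilt import *
p,d=shot("top"); cv2.imwrite("pics/t5.png",cv2.resize(p[110:200,210:330,::-1],None,fx=6,fy=6,interpolation=2))
E
```

```text
side 0.75 226 tilt s,l deg [ 0.0927 -0.0673] n at 99,24: 6.11302186995892 rect [ 94.   29.1 198.2  46.4  88.6]
  face n 2.237749375262955
top 0.89 889 tilt s,l deg [-0.6689  0.1239] n at 99,24: 3.028784198449623 rect [ 96.7  25.1 199.7  47.   87.6]
  face n -0.6538288726671148
side slab 0.71 240 rect s,l: [ 30.1  -9.2  78.8  58.1 -81.9] n [ 8.4047 14.4116 16.3153]
side ruler 0.77 336 rect s,l: [ 96.   30.4 196.5  44.5  87.8] n [ 4.9214  6.6721 28.1126]
top slab 0.74 575 rect s,l: [37.7 -3.7 75.1 59.  -2.2] n [ 7.5054 11.4898 14.7729]
top ruler 0.72 1143 rect s,l: [ 96.4  25.2 198.9  45.8  88.1] n [ 1.3916  4.4257 24.5759]
t 30.0 p [0.53   0.2032 0.1565] yaw 93.66 F [-0.2996  0.499   0.2373] w 0.02342953047409935 gf 0.0 q6 0.23761579684964643
l_side_176.png
l_side_235.png
l_side_286.png
l_side_298.png
l_top_177.png
l_top_236.png
l_top_287.png
l_top_300.png
```

View pics/t5.png

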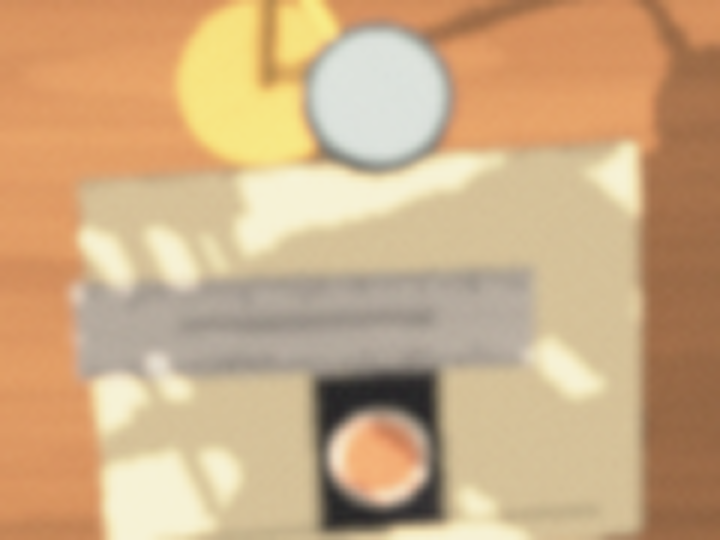

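The top crop shows the ruler flat, spanning (75–535, 275–375) and past the slab (318–437) on both sides. Its left part sits about 2° high, leaving a small gap at the slab's left corner. I'll nudge the bar downhill near its left end, which keeps the gripper clear of the lens.

```bash
python3 go.py .5907 .0378 .1565 93.7; python3 go.py .5907 .0378 .093 93.7|tail -1
```

```text
t 30.05 p [0.5299 0.2033 0.1565] yaw 93.68 F [ 0.2516  0.602  -0.4663] w 0.02375772977396078 gf 0.0 q6 0.2376375365967999
dp [-4.227  1.25   0.   ] twist -0.006
dp [-4.227  1.25   1.588] twist -0.006
```

>>> step_arm([
  {"dp": [-0.8,0.24,0],"twist": 0},
  {"dp": [-0.9,0.27,0],"twist": 0},
  {"dp": [-0.9,0.27,0],"twist": 0},
  {"dp": [-0.9,0.27,0],"twist": 0},
  {"dp": [-0.73,0.2,0],"twist": 0},
  {"dp": [0,0,0],"twist": 0},
  {"dp": [0,0,0.5],"twist": 0},
  {"dp": [0,0,0.5],"twist": 0},
  {"dp": [0,0,0.3],"twist": 0},
  {"dp": [0,0,0.2],"twist": 0},
  {"dp": [0,0,0.09],"twist": 0},
  {"dp": [0,0,0],"twist": 0},
], gripper=-0.36)

```text
time_s: 31.25
ee_pos: [0.5906, 0.0385, 0.0931]
eef_rot: [3.142, 0.0, 1.636]
force: [0.3, -0.3, -1.1]
grip_width: 0.0301
grip_force: 0.0
```

>>> step_arm([
  {"dp": [0,-0.07,0],"twist": 0},
  {"dp": [0,-0.05,0],"twist": 0},
  {"dp": [0,-0.04,0],"twist": 0},
  {"dp": [0,0,0],"twist": 0},
])

```text
time_s: 31.65
ee_pos: [0.5841, 0.0379, 0.0933]
eef_rot: [3.141, 0.0, 1.636]
force: [-0.8, -0.2, 0.3]
grip_width: 0.0298
grip_force: 0.0
```

>>> step_arm([
  {"dp": [0,-0.025,0],"twist": 0},
  {"dp": [0,-0.025,0],"twist": 0},
  {"dp": [0,0,0],"twist": 0},
])

```text
time_s: 31.95
ee_pos: [0.5821, 0.0378, 0.093]
eef_rot: [-3.142, 0.0, 1.636]
force: [1.0, -0.4, 0.3]
grip_width: 0.0303
grip_force: 0.0
```

```bash
python3 go.py; python3 look.py ruler
```

```text
t 31.95 p [0.5821 0.0378 0.093 ] yaw 93.74 F [ 1.018  -0.4318  0.2677] w 0.030348298979487348 gf 0.00646536354906857 q6 -0.06314129598607424
side ruler 0.87 423 rect s,l: [ 96.2  33.8 189.8  41.8  87.8] n [ 4.9223  6.5306 27.8287]
top ruler 0.66 363 rect s,l: [ 94.  -38.2  67.8  44.9  89.5] n [ 1.1999  4.2874 22.8255]
```

>>> step_arm([
  {"dp": [0,-0.025,0],"twist": 0},
  {"dp": [0,0,0],"twist": 0},
])

```text
time_s: 32.35
ee_pos: [0.5811, 0.0377, 0.093]
eef_rot: [-3.141, -0.0, 1.636]
force: [0.6, 0.3, -0.5]
grip_width: 0.0302
grip_force: 0.0
```

>>> step_arm([
  {"dp": [0,-0.025,0],"twist": 0},
  {"dp": [0,0,0],"twist": 0},
])

```text
time_s: 32.55
ee_pos: [0.5801, 0.0377, 0.093]
eef_rot: [-3.142, -0.0, 1.636]
force: [0.2, 0.2, -1.1]
grip_width: 0.0302
grip_force: 0.0
```

```bash
cat > edge.py <<'E'
# sub-pixel straight-line fit of edges in the side view is occluded; use the side cloud+colour for ruler lower edge
from tilt import *
for n in ("side","top"):
    p,d=shot(n)
    M=[r for r in ctrl.cut_out(n,"ruler")]
    q=(cloud(n,d)-O)@B.T*1000
    for r in M:
        m=r["pixels"]; w=q[m]; w=w[~np.isnan(w[:,0])&(abs(w[:,2])<10)]
        if len(w)<60 or abs(np.median(w[:,0])-95)>25: continue
        for lo,hi,nm in ((3,97,"edges"),):
            R=[]
            for b in np.arange(-70,121,8):
                t=w[abs(w[:,1]-b)<5]
                if len(t)>6: R.append((b,t[:,0].min(),t[:,0].max()))
            R=np.array(R)
            if len(R)>5: print(n,len(R),"lower",np.polyfit(R[:,0],R[:,1],1),"upper",np.polyfit(R[:,0],R[:,2],1))
        break
E
python3 edge.py; python3 go.py
```

```text
side 24 lower [-0.1855 85.2125] upper [  0.029  110.2345]
top 9 lower [ 0.0143 73.5155] upper [ -0.0072 116.1602]
t 32.75 p [0.5802 0.0377 0.093 ] yaw 93.73 F [-0.3172 -0.0096 -0.4867] w 0.029732970423506203 gf 0.0 q6 -0.06332207720425678
```

>>> step_arm([
  {"dp": [0,-0.025,0],"twist": 0},
  {"dp": [0,0,0],"twist": 0},
])

```text
time_s: 32.95
ee_pos: [0.5791, 0.0376, 0.093]
eef_rot: [3.142, -0.0, 1.636]
force: [-0.6, 0.1, -0.5]
grip_width: 0.03
grip_force: 0.0
```

>>> step_arm([
  {"dp": [0,-0.025,0],"twist": 0},
  {"dp": [0,0,0],"twist": 0},
])

```text
time_s: 33.15
ee_pos: [0.5781, 0.0376, 0.093]
eef_rot: [-3.142, -0.0, 1.636]
force: [0.7, -0.5, -0.4]
grip_width: 0.0302
grip_force: 0.0
```

```bash
python3 rt.py; python3 go.py
```

```text
side 0.57 381 tilt s,l deg [0.4685 0.0226] n at 99,24: 6.1537498949798115 rect [ 92.7  23.5 214.3  45.5  89.8]
  face n 2.1583044126757014
top 0.78 359 tilt s,l deg [0.0703 0.9066] n at 99,24: 3.9360923414741085 rect [ 92.7 -40.6  69.6  50.3  87.6]
  face n -0.4464634679111401
t 33.35 p [0.5782 0.0376 0.093 ] yaw 93.73 F [-0.7285 -0.8021  0.1182] w 0.030099400268745167 gf 0.0 q6 -0.06353713299454937
```

>>> step_arm([
  {"dp": [0,0.05,0],"twist": 0},
  {"dp": [0,0.02,-0.3],"twist": 0},
  {"dp": [0,0,-0.8],"twist": 0},
  {"dp": [0.6,0,-0.4],"twist": 0},
  {"dp": [0.9,-0.3,0],"twist": 0},
  {"dp": [0.9,-0.3,0],"twist": 0},
  {"dp": [0.9,-0.3,0],"twist": 0},
  {"dp": [0.9,-0.3,0],"twist": 0},
])

```text
time_s: 34.15
ee_pos: [0.5217, 0.2036, 0.1541]
eef_rot: [3.141, -0.0, 1.636]
force: [0.7, 0.2, -0.1]
grip_width: 0.03
grip_force: 0.0
```

```bash
cat > fl.py <<'E'
from tilt import *
def toface(n,u,v,nh):   # pixel -> face coords on plane n=nh (mm)
    c=ctrl.get_calibration(n); T=np.linalg.inv(np.array(c["world_to_cam"]))
    r=T[:3,:3]@np.stack([(u-c["cx"])/c["fx"],(v-c["cy"])/c["fy"],np.ones_like(u)]); o=B@(T[:3,3]-O); r=B@r
    t=(nh/1000-o[2])/r[2]; return (o[:,None]+t*r)[:2]*1000
n="top"; p=np.mean([shot(n)[0].astype(float) for _ in range(3)],0); g=p@[.3,.5,.2]; sat=p.max(-1)-p.min(-1); np.save("pics/p.npy",p)
def mask(lab,near):
    W=(cloud(n,ctrl.camera(n)[1])-O)@B.T*1000
    return min(ctrl.cut_out(n,lab),key=lambda r:np.linalg.norm(np.nanmedian(W[r["pixels"]],0)[:2]-near))["pixels"]
R=mask("ruler",[95,24]); S=mask("slab",[36,-4])
def fit(m,which,nh,trim,img):
    us=np.nonzero(m.sum(0)>3)[0][trim:-trim]; X=[]
    for u in us:
        v=np.nonzero(m[:,u])[0]; v=v.max() if which=="low" else v.min()
        vv=np.arange(v-4,v+5); gr=abs(np.gradient(img[vv[0]-1:vv[-1]+2,u])[1:-1]); X.append((u,(vv*gr).sum()/gr.sum()))
    X=np.array(X); f=toface(n,X[:,0],X[:,1],nh)
    k=np.ones(len(X),bool)
    for _ in range(4):
        a=np.polyfit(f[1][k],f[0][k],1); e=f[0]-np.polyval(a,f[1]); k=abs(e)<1.5*np.median(abs(e))+.3
    return np.degrees(np.arctan(a[0])),a,k.sum()
for nm,m,w,nh,tr in (("ruler low",R,"low",4,6),("ruler up",R,"up",4,6),("slab top edge",S,"up",12,4),("slab low edge",S,"low",12,4)):
    a,c,k=fit(m,w,nh,tr,sat); print(nm,"angle",round(a,2),"s at l=-32,-4,24:",np.round(np.polyval(c,[-32,-4,24]),1),k)
E
python3 fl.py; python3 rt.py
```

```text
ruler low angle 0.24 s at l=-32,-4,24: [71.7 71.8 71.9] 57
ruler up angle 0.05 s at l=-32,-4,24: [116.6 116.6 116.6] 50
slab top edge angle -9.17 s at l=-32,-4,24: [76.3 71.7 67.2] 11
slab low edge angle -7.3 s at l=-32,-4,24: [ 2.4 -1.2 -4.8] 10
side 0.93 196 tilt s,l deg [-0.0692 -0.0141] n at 99,24: 6.181010781524012 rect [ 93.5  29.5 199.1  38.   88.3]
  face n 2.27180128999004
top 0.71 921 tilt s,l deg [0.9821 0.1746] n at 99,24: 3.1807626348893088 rect [ 93.2  25.7 202.1  50.4  88.8]
  face n -0.4574431617348025
```

Run:
```python
import numpy as np,cv2
p=np.load("pics/p.npy")[110:200,210:330,::-1]; cv2.imwrite("pics/t6.png",cv2.resize(p.clip(0,255).astype(np.uint8),None,fx=6.6,fy=6.6,interpolation=cv2.INTER_CUBIC))
```

```text
(no output)
```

View pics/t6.png

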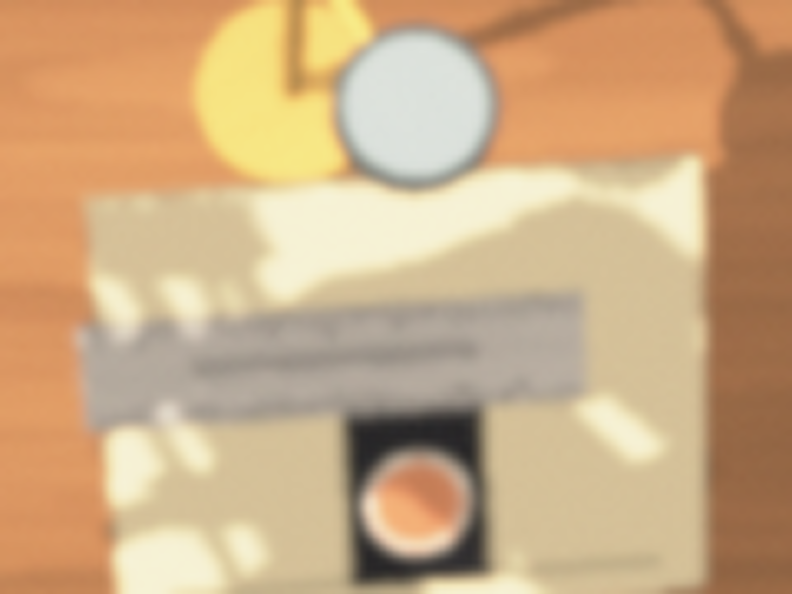

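The ruler is now parallel to the stand, with its lower edge from (90,428) to (583,395) lying along the slab's top edge, (348,415) to (480,408). I'll check the brightness and saturation across the joint for an ivory gap.

Run:
```python
import numpy as np
p=np.load("pics/p.npy"); 
# crop->full: u=210+x/6.6, v=110+y/6.6
for x in (356,385,415,445,472):
    u=210+x/6.6; v0=110+(411+(415-x)*.05)/6.6; u=int(round(u)); v0=int(round(v0)); c=p[v0-5:v0+6,u]
    print(u,v0,"lum",c.mean(-1).astype(int),"r-b",(c[:,0]-c[:,2]).astype(int))
```

```text
264 173 lum [166 161 154 142 119  85  56  43  43  44  43] r-b [22 21 20 17 14  9  4  2  2  3  2]
268 172 lum [167 166 160 151 137 108  72  46  40  40  43] r-b [21 21 20 19 16 12  7  2  0  0  1]
273 172 lum [169 169 166 156 135 101  64  45  40  47  74] r-b [22 22 21 19 17 12  6  1  0  2 11]
277 172 lum [169 165 159 147 122  87  56  41  39  41  51] r-b [22 21 20 18 15  9  3  0  0  0  4]
282 172 lum [169 164 156 144 124 105  94  91  89  86  84] r-b [22 21 20 19 20 21 24 24 24 23 23]
```

There's no ivory bump anywhere along the joint, so the ruler is flush, and the robot is clear of everything. Handing in.

```bash
python3 -c "
from station import ctrl
print(ctrl.get_obs()['time_s']); print(ctrl.hand_in())"
```

```text
34.7
the job is handed in; nothing more can be done
None
```

I handed the job in at 34.7 s: the holder lies on the slope home against the ledge, and the ruler lies flat and flush along its upper edge, reaching past it on both sides; its left end overhangs the stand's face by a few mm, and as I touched it down it briefly pressed the slope with about 16 N.

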